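# Press a drone battery home in a sloping test bay

### The arm

A 6-joint arm with a two-finger parallel gripper is mounted at the origin on a cart in front of the work surface, level with it; the furniture and walls round the work are solid. World frame = base frame: x ahead of the robot, y to its left, z up, the work surface at z = 0. Lengths are in m, angles in rad, forces in N, time in s.
With the tool pointing down it reaches from about 0.25 to 0.775 m from the base axis. Payload 8.9 kg.
Tool frame: the origin (TCP) lies between the finger pads; the fingertips stand 25 mm ahead of it and the grasp point (between the pads) lies 6 mm ahead of it (robot.tcp_to_tips is the distance from the TCP to the fingertips, in m); z points along the fingers, y is the line along which they close (so a half turn about z gives the same grasp; the last joint's range is limited). The gripper opens to 85 mm and grips with 20 to 120 N. Pads are 22 mm wide; open, the fingers measure 114 mm over their backs; the gripper's body (76 mm by 85 mm) begins 54 mm behind the grasp point. The pads swing forward as they close: fully open they stand 13 mm farther back than shut.
Start: joints at [-1.251, 0.291, -0.153, 1.127, 0, 1.431], TCP at [0.233, -0.471, 0.256] pointing down, gripper open.
Joint ranges: [-2.52, 2.52], [-0.91, 1.74], [-1.3, 1.37], [-1.96, 2.02], [-1.52, 1.47], [-3.14, 3.14]. Speed limits (rad/s): [2.22, 2.22, 2.79, 3.14, 3.14, 3.14].

### API

Orientations are given as a unit quaternion [w, x, y, z].
In Python, from plant import robot gives the robot as it stands.
- The arm moves only by the tool drive_tool, never from a script. Its arguments are lists of equal length, an entry for each row: "claw": the closure, from 0 (fully open) to 1 (shut); "offset": the shift along the tool's x, y, z in units of 0.5 m (1.0 is 0.5 m), a list of three; "twist": the turn, a rotation vector about the tool's x, y, z in units of 60 degrees (1.0 is 60 degrees), a list of three. In form: {"claw": [claw, ...], "offset": [[tx, ty, tz], ...], "twist": [[rx, ry, rz], ...]}. A call has 1 to 20 rows; each row is the pose to reach, as a shift and turn from the pose commanded when the call began, along the tool's axes at that moment; what a row does not reach only later rows make up. A row lasts 1/8 s, in which the tool goes at most 62.5 mm and 10.7 degrees, less where a joint would pass 70% of its speed; a pose out of reach is approached as far as the arm can. A call with a number of a shift or a turn outside -1 to 1 is refused whole. A call with a gripper value outside its range is refused whole. The fingers move at their own pace and stop on an object; "newtons" is the grip in N (left out, the last holds). Time passes only in rows, so rows that repeat a pose let the fingers close. It gives the time, the measured TCP pose, the force, the opening and the grip force at its end, in the units of the state.
- robot.sense(): the state, without advancing time (a new reading comes with each control period).
- robot.read_camera(name): name is "scene" or "top" or "wrist"; returns (picture, depth): 400x640x3 uint8, blue, green, red; 400x640 float32, m along the optical axis (not along the pixel's ray), 0 where there is no reading.
- robot.calibration(name): a dict with "fx", "fy", "cx", "cy" (pixels), "eye" and "rotation" of the camera in the world. Camera axes: x right, y down, z forward; pixel columns grow to the right and rows downward; lengths in m; the calibration is good to about 2 mm. A picture is of the moment at which its call begins: read the wrist's pose just before it. calibration takes no time and is no camera call; for the wrist camera it gives the pose at the moment of the call.
- robot.finish_job(): hands the job in; it is judged then, once.
The state is a dict: "clock": time; "joints": joint angles; "joint_vel": joint speeds; "joint_efforts": joint torques, N m; "tcp_pos": TCP position; "tcp_rot": TCP orientation; "wrist_force": force on the tool from outside, world axes, zero at the start; "ft_torque": the same for the moment, N m; "opening": finger opening in m; "grasp_force": force on a finger pad.
Only numpy, scipy, OpenCV 4.12 (cv2) and the standard library are available. Lean on these libraries where they do the work, as an engineer would, in place of code of your own. Each camera call takes 0.05 s, during which the arm holds its last target. There are 200 camera calls.

### The job

Lay the loose drone battery into the sloping battery bay, label side out and with its button end to the right as seen from the robot, and press it fully home past the sprung catches, flush with the rim, then let go of it. Lower it in rather than dropping it, and leave the flux jar, the gimbal and the solder spool where they stand.

Things in the scene. Friction and masses are not known exactly. Their poses are not given: they have to be found in the camera images.
- battery_center (a point): centre of the loose drone battery: dark grey block 42 (x) x 102 (y) x 36 (z) mm, about 0.27 kg, lying flat on the bench, label and small button up (button under 1 mm proud). The point is half-way up, 18 mm over the bench. x across the width, y along the length away from the button end, z out of the labelled top. Grasp it across the 42 mm.
- battery_button_end (a point): middle of the battery's smooth black end face, next to the button, 51 mm from battery_center along -y; same axes.
- bay_tray: grey tray of the fixed battery bay, sloping 30 degrees, open side up and towards the robot's side. Origin: centre of the recess floor, 55 mm over the bench. z square out of the recess (30 degrees from vertical), y level along its length, to the left as seen from the robot's side, x up the slope. Recess 47 (x) x 108 (y) x 36 mm deep. Tray 61 x 136 mm outside, its stand 125 x 130 mm.
- bay_mouth (a point): centre of the recess mouth, 36 mm along +z from bay_tray's origin, same axes; a seated battery's top is level with the rim here. Long walls 7 mm thick, their middle 64 mm cut down to 14 mm above the floor as room for fingers; end walls 14 mm thick.
- flux_jar: small round jar with a black lid, 49 mm across, 32 mm high, a bystander. Origin at its underside's centre.
- gimbal: small dark camera gimbal, 50 x 46 x 34 mm, a bystander. Origin at its underside's centre.
- solder_spool: solder spool with black flanges, 54 mm across, 30 mm high, a bystander. Origin at its underside's centre.
- bay_catch_left: sprung steel catch, 26 mm wide, in the middle of the left (+y) end wall; origin where that wall meets the recess floor. It pokes 6.5 mm into the recess, bevelled from 18 down to 10 mm above the floor, and yields outwards along y. A battery laid in rests on the two bevels about 23 mm in, some 13 mm proud, and goes down only when pressed with some 6 to 20 N square to the tray.
- bay_catch_right: sprung steel catch, 26 mm wide, in the middle of the right (-y) end wall; origin where that wall meets the recess floor. It pokes 6.5 mm into the recess, bevelled from 18 down to 10 mm above the floor, and yields outwards along y.

How it is judged:
By the outcome, as a careful person would: the job done as asked, in the order asked, and still so for the second after the job is handed in, with the robot touching nothing.
It also fails if it takes over 45 s, if anything falls off the work surface, if the arm or the gripper's body presses on something with over 40 N, if the wrist force passes 120 N, or if a joint passes its speed limit or range.

## Working session

There is one attempt and no reset: what is moved stays moved. The work goes in short steps, Python scripts to look and compute and a tool call to move; the robot and the scene stay as the last step left them, time stands still between calls to the robot, and variables do not carry over. Pictures are saved under pics/ and viewed, at most 10 in all, crops included, and the job is handed in when it is done.

Besides the shell and the picture viewer there is one more tool, called after "Emit:" as name(argument=value, ...), one argument or row to a line, values as JSON. drive_tool: Moves the arm, as the interface text tells. Shifts and turns lie within -1 to 1; 1 stands for 0.5 m of shift or 60 degrees of turn. Its arguments: {"type":"object","properties":{"claw":{"type":"array","items":{"type":"number"}},"offset":{"type":"array","items":{"type":"array","items":{"type":"number","minimum":-1,"maximum":1}}},"twist":{"type":"array","items":{"type":"array","items":{"type":"number","minimum":-1,"maximum":1}}},"newtons":{"type":"number"}},"required":["claw","offset","twist"]}

```bash
ls && mkdir -p pics
cat > h.py <<'E'
import numpy as np,cv2
from plant import robot
from scipy.spatial.transform import Rotation as R
def cal(n):
    c=robot.calibration(n); return c,np.array(c["eye"]),np.array(c["rotation"])
def cloud(n,c,d):
    e,Rm=np.array(c["eye"]),np.array(c["rotation"])
    v,u=np.mgrid[:400,:640]
    p=np.stack([(u-c["cx"])/c["fx"]*d,(v-c["cy"])/c["fy"]*d,d],-1)
    return p@Rm.T+e
def ray(c,u,v,z):
    e,Rm=np.array(c["eye"]),np.array(c["rotation"])
    r=Rm@np.array([(u-c["cx"])/c["fx"],(v-c["cy"])/c["fy"],1]); return e+r*(z-e[2])/r[2]
E
python3 - <<'E'
from h import *
np.set_printoptions(precision=4,suppress=True)
s=robot.sense(); print(s)
for n in ["scene","top"]:
    c=robot.calibration(n); print(n,c)
    im,d=robot.read_camera(n)
    cv2.imwrite(f"pics/{n}1.png",im); np.savez(f"pics/{n}1.npz",im=im,d=d)
E
```

```text
pics
{'clock': 0.0, 'joints': array([-1.2513,  0.2913, -0.1541,  1.1267,  0.    ,  1.4315]), 'joint_vel': array([-0.0006,  0.0014,  0.0002,  0.0006, -0.0022,  0.0006]), 'joint_efforts': array([ -0.0003, -53.7148,  33.137 ,   0.0159,  -0.0001,  -0.    ]), 'tcp_pos': array([ 0.2324, -0.4703,  0.2557]), 'tcp_rot': array([-0.0006,  0.9738,  0.2274, -0.0001]), 'wrist_force': array([ 0.0432,  0.1748, -0.0436]), 'ft_torque': array([0.0157, 0.0284, 0.0341]), 'grasp_force': 0.0, 'opening': 0.08519707543407279}
scene {'fx': 436.3324555754433, 'fy': 436.3324555754433, 'cx': 319.30729403734557, 'cy': 194.33340782891787, 'eye': array([ 0.1218, -0.9361,  0.4417]), 'rotation': array([-0.5252,  0.7994, -0.2416,  0.1637])}
top {'fx': 410.0326584140691, 'fy': 410.0326584140691, 'cx': 321.41662429611756, 'cy': 204.50878455386814, 'eye': array([ 0.4914, -0.2582,  1.0297]), 'rotation': array([-0.0266,  0.7103, -0.7029,  0.0256])}
```

```bash
sed -i 's/np.array(c\["rotation"\])/R.from_quat(c["rotation"],scalar_first=True).as_matrix()/' h.py && sed -i '/^def cal(n)/,+1d' h.py && head -8 h.py
```

```text
import numpy as np,cv2
from plant import robot
from scipy.spatial.transform import Rotation as R
def cloud(n,c,d):
    e,Rm=np.array(c["eye"]),R.from_quat(c["rotation"],scalar_first=True).as_matrix()
    v,u=np.mgrid[:400,:640]
    p=np.stack([(u-c["cx"])/c["fx"]*d,(v-c["cy"])/c["fy"]*d,d],-1)
    return p@Rm.T+e
```

View pics/top1.png

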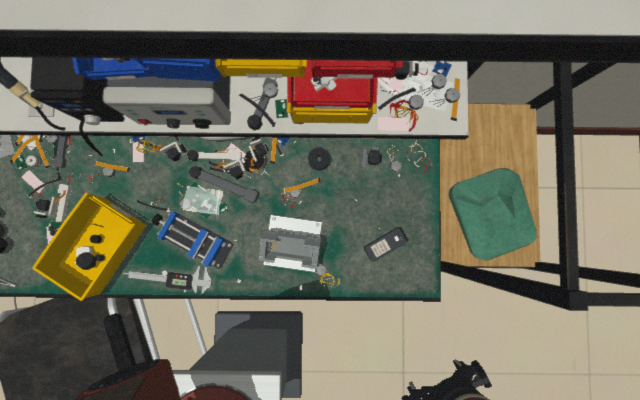

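View pics/scene1.png

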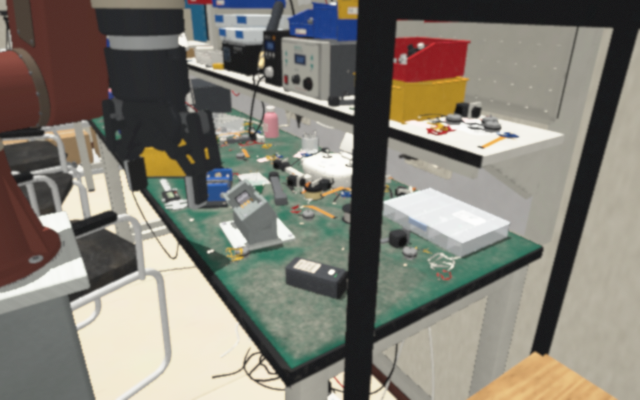

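Run:
```python
from h import *
np.set_printoptions(precision=4,suppress=True)
f=np.load("pics/top1.npz"); im,d=f["im"],f["d"]; c=robot.calibration("top")
P=cloud("top",c,d)
a=cv2.resize(im[190:300,240:420],None,fx=4.4,fy=4.4,interpolation=cv2.INTER_CUBIC); cv2.imwrite("pics/topcrop.png",a)
print("table z",np.median(P[250:290,340:360,2]))
# battery: points with z in 25..45mm
sub=np.zeros(d.shape,bool); sub[220:270,355:415]=1
m=(sub&(P[...,2]>0.025)&(P[...,2]<.06)).astype(np.uint8)
pts=P[m>0]; print(m.sum(),np.median(pts[:,2]))
r=cv2.minAreaRect((pts[:,:2]*1000).astype(np.float32)); print("batt rect mm",r)
sub[:]=0; sub[205:275,250:330]=1
m=(sub&(P[...,2]>0.02)&(d>0))
q=P[m]; print("bay z",q[:,2].min(),q[:,2].max()); print(q.min(0),q.max(0))
m2=m&(P[...,2]>0.075); r=cv2.minAreaRect((P[m2][:,:2]*1000).astype(np.float32)); print("bay rect>75",r)
g=P[...,2]
for v in range(210,276,3): print(v,(g[v,258:326:4]*1000).astype(int))
```

```text
table z 0.0019408192258710821
744 0.03596936174335624
batt rect mm ((471.00299072265625, -413.5443115234375), (42.24989318847656, 101.93167114257812), 30.75884437561035)
bay z 0.02007288551144204 0.10460013640368737
[ 0.3963 -0.2766  0.0201] [ 0.5637 -0.1127  0.1046]
bay rect>75 ((457.04486083984375, -183.11370849609375), (136.21450805664062, 68.13459014892578), 82.38990020751953)
210 [-1  2  3  2  0  0  1  1  5  0  3  4  1  0  0  2  4]
213 [ 5  4  6  0  2  5  0 -1  0  2  0  4  1  1  2  2  4]
216 [   1    2    2    6    5    7    5   -1 1029    3    2    2    3    6
 1029    2    0]
219 [ 1  0  0  8 12  7 11  7  9  9  9  5  2  4  0  3 -1]
222 [ 2  4  1 10  5  9  7  9 11  9  8  9  7  7 10  6  2]
225 [ 3  2  1  8  9  5  9  9  4 10  8 11  9 12  8  9  1]
228 [ 2  1  3  6  7  8 10  4 10  6  7  8  8  6  8  7  0]
231 [ 0  4 71 70 70 63 56 46  6  9  9  8  8  5  9  9  3]
234 [ 1 85 84 79 80 75 75 75 66 68 69 55 58  6  4  5  5]
237 [ 2 93 95 94 91 81 81 83 82 80 75 74 71 72 69 66  3]
240 [  4  98  96 103  99  63  61  60  61  81  78  82  84  82  82  79   2]
243 [-1 97 87 65 56 58 57 57 56 60 59 58 94 94 92 91  2]
246 [  1  91  81  59  50  54  52  53  53  55  55  55  99 101 100 100   4]
249 [ 0 85 70 45 44 48 48 51 51 46 47 52 52 55 97 96  0]
252 [ 1 80 62 46 45 42 43 46 44 45 47 47 51 61 93 95  2]
255 [ 0 77 59 58 58 54 49 50 48 44 44 43 46 60 88 90  1]
258 [ 0 73 71 67 66  8 51 52 53 54 55 52 52 48 87  1  3]
261 [ 2  0 75 71  2 10  4  6  9  6  6 61 58 59 82  0  0]
264 [ 0 -2  9  6  7  9  9  8  9  8 10 74 70 67 76  5 12]
267 [ 1  4  1  4  2  4  0  8  4  6  5  8 70 74 71 18 21]
270 [ 2  0  3  4  0  2  4  1  0  2  0  0  7  7  5 19 19]
273 [ 4  0  0  1  1  0  1  0  3  5 -1  1  3  0  3 19 16]
```

View pics/topcrop.png

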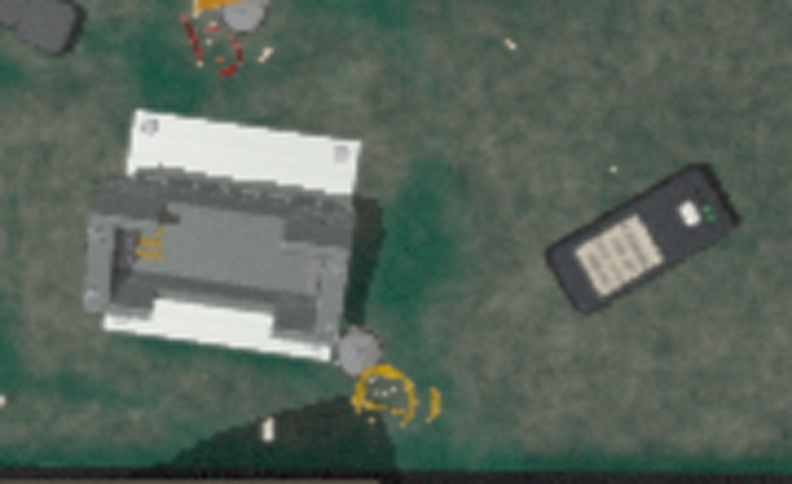

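```bash
cat >> h.py <<'E'
np.set_printoptions(precision=4,suppress=True)
def rotm(yb_yaw,tilt=0):
    """tool: x along body y, y along body x, z = -body z; body yaw, tilted by tilt towards robot"""
    B=body(yb_yaw,tilt); return np.stack([B[:,1],B[:,0],-B[:,2]],1)
def body(yaw,tilt=0): return (R.from_euler('z',yaw,degrees=True)*R.from_euler('y',-tilt,degrees=True)).as_matrix()
def plan(p,Rt):
    s=robot.sense(); R0=R.from_quat(s["tcp_rot"],scalar_first=True)
    o=R0.inv().apply(np.array(p)-s["tcp_pos"])/0.5
    t=(R0.inv()*R.from_matrix(Rt)).as_rotvec(degrees=True)/60
    print("t=%.2f tcp"%s["clock"],s["tcp_pos"],"offset",o,"twist",t,"rows",np.linalg.norm(o)*.5/.0625,np.linalg.norm(t)*60/10.7)
def state():
    s=robot.sense(); print({k:s[k] for k in ("clock","joints","tcp_pos","wrist_force","opening","grasp_force")}); return s
E
python3 - <<'E'
from h import *
print("tips",robot.tcp_to_tips)
f=np.load("pics/top1.npz"); d=f["d"]; P=cloud("top",robot.calibration("top"),d)
B=body(-7.6,30)
print(B)
sub=np.zeros(d.shape,bool); sub[205:275,250:330]=1
m=sub&(P[...,2]>0.03)&(P[...,2]<.15)
L=P[m]@B  # bay coords
# plane histogram along z
h,e=np.histogram(L[:,2],np.arange(L[:,2].min(),L[:,2].max(),.003)); print(np.c_[e[:-1],h])
zt=np.percentile(L[:,2],97); print("z97",zt)
top=L[L[:,2]>L[:,2].max()-.008]
print(top.min(0),top.max(0),np.median(top,0))
o=(top.min(0)+top.max(0))/2; rim=np.median(top[:,2])
bo=B@np.array([o[0],o[1],rim]); print("mouth",bo,"origin",bo-B[:,2]*.036)
r=cv2.minAreaRect((top[:,:2]*1000).astype(np.float32)); print(r)
p=bo+B[:,2]*0.13; plan(p,rotm(-7.6,30))
E
```

```text
tips 0.025
[[ 0.8584  0.1323 -0.4956]
 [-0.1145  0.9912  0.0661]
 [ 0.5     0.      0.866 ]]
[[ -0.2219   2.    ]
 [ -0.2189   3.    ]
 [ -0.2159   1.    ]
 [ -0.2129   5.    ]
 [ -0.2099  28.    ]
 [ -0.2069   9.    ]
 [ -0.2039  14.    ]
 [ -0.2009  52.    ]
 [ -0.1979 330.    ]
 [ -0.1949 275.    ]
 [ -0.1919  62.    ]
 [ -0.1889  67.    ]
 [ -0.1859  98.    ]
 [ -0.1829 177.    ]
 [ -0.1799  79.    ]
 [ -0.1769  38.    ]
 [ -0.1739  32.    ]
 [ -0.1709  38.    ]
 [ -0.1679  53.    ]
 [ -0.1649  50.    ]
 [ -0.1619 237.    ]
 [ -0.1589 137.    ]]
z97 -0.1578508896605456
[ 0.4176 -0.1892 -0.1638] [ 0.4811 -0.0531 -0.1558] [ 0.4503 -0.0895 -0.1598]
mouth [ 0.4489 -0.1821  0.0863] origin [ 0.4668 -0.1845  0.0551]
((449.37286376953125, -121.12493133544922), (136.07569885253906, 63.50923156738281), 89.97435760498047)
t=0.10 tcp [ 0.2324 -0.4704  0.2558] offset [ 0.5357 -0.3975  0.1144] twist [-0.4599  0.244  -0.9133] rows 5.414492527600785 5.894969201873258
```

Emit:
drive_tool(
  claw=[0,0,0,0,0,0,0,0,0,0],
  offset=[
    [0.536,-0.398,0.114],
    [0.536,-0.398,0.114],
    [0.536,-0.398,0.114],
    [0.536,-0.398,0.114],
    [0.536,-0.398,0.114],
    [0.536,-0.398,0.114],
    [0.536,-0.398,0.114],
    [0.536,-0.398,0.114],
    [0.536,-0.398,0.114],
    [0.536,-0.398,0.114],
  ],
  twist=[
    [-0.46,0.244,-0.913],
    [-0.46,0.244,-0.913],
    [-0.46,0.244,-0.913],
    [-0.46,0.244,-0.913],
    [-0.46,0.244,-0.913],
    [-0.46,0.244,-0.913],
    [-0.46,0.244,-0.913],
    [-0.46,0.244,-0.913],
    [-0.46,0.244,-0.913],
    [-0.46,0.244,-0.913],
  ],
)

```text
clock: 1.35
tcp_pos: [0.3848, -0.1745, 0.1995]
tcp_rot: [0.195, 0.727, 0.636, 0.17]
wrist_force: [-0.5, -0.2, -0.1]
opening: 0.0852
grasp_force: 0.0
```

Run:
```python
from h import *
s=state(); c=robot.calibration("wrist")
T=R.from_quat(s["tcp_rot"],scalar_first=True)
print("cam in tool",T.inv().apply(c["eye"]-s["tcp_pos"])); print((T.inv()*R.from_quat(c["rotation"],scalar_first=True)).as_matrix())
im,d=robot.read_camera("wrist"); cv2.imwrite("pics/w1.png",im); np.savez("pics/w1.npz",im=im,d=d)
P=cloud("w",c,d); B=body(-7.6,30); L=(P-np.array([.4489,-.1821,.0863]))@B
m=(abs(L[...,0])<.045)&(abs(L[...,1])<.08)&(abs(L[...,2])<.006)&(d>0)
t=L[m]; print(len(t),t.min(0),t.max(0),np.median(t,0)); print(cv2.minAreaRect((t[:,:2]*1000).astype(np.float32)))
A=np.c_[t[:,:2],np.ones(len(t))]; print("plane",np.linalg.lstsq(A,t[:,2],rcond=None)[0])
```

```text
{'clock': 1.35, 'joints': array([-0.8386, -0.1755, -0.967 ,  0.3638,  0.3291,  0.9365]), 'tcp_pos': array([ 0.3848, -0.1745,  0.1995]), 'wrist_force': array([-0.5213, -0.1661, -0.117 ]), 'opening': 0.08523831956342355, 'grasp_force': 0.0}
cam in tool [ 0.0849 -0.0004 -0.1179]
[[ 0.0003 -0.9451 -0.3269]
 [ 1.      0.0007 -0.001 ]
 [ 0.0012 -0.3269  0.9451]]
2934 [-0.0323 -0.0675 -0.006 ] [0.0288 0.0679 0.004 ] [-0.0016  0.044   0.0006]
((-1.7329158782958984, 0.20165252685546875), (61.052242279052734, 135.4508819580078), 0.05048025771975517)
plane [-0.0016  0.0036  0.0003]
```

View pics/w1.png

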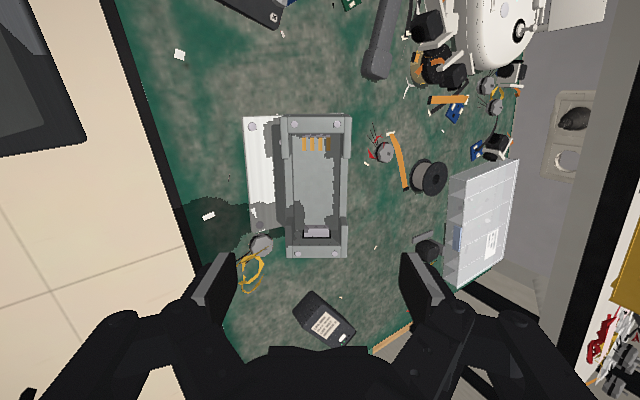

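Run:
```python
from h import *
c=robot.calibration("wrist"); f=np.load("pics/w1.npz"); d=f["d"]; P=cloud("w",c,d)
m=(np.hypot(P[...,0]-.471,P[...,1]+.4135)<.08)&(abs(P[...,2]-.036)<.008)&(d>0)
t=P[m]; print(len(t),np.median(t[:,2]),cv2.minAreaRect((t[:,:2]*1000).astype(np.float32)))
B=body(-7.6,30); print("mouth",np.array([.4489,-.1821,.0863])+B@[-.0015,.0002,.0004])
plan([.471,-.4135,.14],rotm(30.8));
```

```text
1497 0.03566166329573223 ((469.7864685058594, -412.8350524902344), (41.91927719116211, 103.38710021972656), 30.82735824584961)
mouth [ 0.4474 -0.1817  0.0859]
t=1.40 tcp [ 0.3847 -0.1743  0.1995] offset [-0.4509  0.1438  0.2209] twist [ 0.4809  0.1689 -0.6263] rows 4.17846245566046 4.527981965180294
```

Emit:
drive_tool(
  claw=[0,0,0,0,0,0,0,0,0],
  offset=[
    [-0.45,0.142,0.22],
    [-0.45,0.142,0.22],
    [-0.45,0.142,0.22],
    [-0.45,0.142,0.22],
    [-0.45,0.142,0.22],
    [-0.45,0.142,0.22],
    [-0.45,0.142,0.22],
    [-0.45,0.142,0.22],
    [-0.45,0.142,0.22],
  ],
  twist=[
    [0.481,0.169,-0.626],
    [0.481,0.169,-0.626],
    [0.481,0.169,-0.626],
    [0.481,0.169,-0.626],
    [0.481,0.169,-0.626],
    [0.481,0.169,-0.626],
    [0.481,0.169,-0.626],
    [0.481,0.169,-0.626],
    [0.481,0.169,-0.626],
  ],
)

```text
clock: 2.52
tcp_pos: [0.47, -0.4119, 0.1407]
tcp_rot: [0.001, 0.494, 0.87, 0.0]
wrist_force: [0.1, 0.8, 0.5]
opening: 0.0855
grasp_force: 0.0
```

Run:
```python
from h import *
s=state(); c=robot.calibration("wrist")
im,d=robot.read_camera("wrist"); cv2.imwrite("pics/w2.png",im); P=cloud("w",c,d)
m=(np.hypot(P[...,0]-.471,P[...,1]+.4135)<.075)&(abs(P[...,2]-.036)<.008)&(d>0)
t=P[m]; print(len(t),np.median(t[:,2]),cv2.minAreaRect((t[:,:2]*1000).astype(np.float32)))
plan([.4702,-.413,.041],rotm(30.8))
```

```text
{'clock': 2.525, 'joints': array([-0.8367,  0.5576, -0.0512,  0.961 ,  0.0004,  0.1961]), 'tcp_pos': array([ 0.47  , -0.4119,  0.1407]), 'wrist_force': array([0.0886, 0.7627, 0.5337]), 'opening': 0.08554575830426929, 'grasp_force': 0.0}
5677 0.036107139447178443 ((470.077392578125, -413.7139587402344), (42.10164260864258, 102.22978973388672), 30.57282829284668)
t=2.58 tcp [ 0.4701 -0.412   0.1406] offset [-0.0016 -0.001   0.1992] twist [0.0005 0.0009 0.0005] rows 1.59400120474955 0.006497833515010513
```

View pics/w2.png

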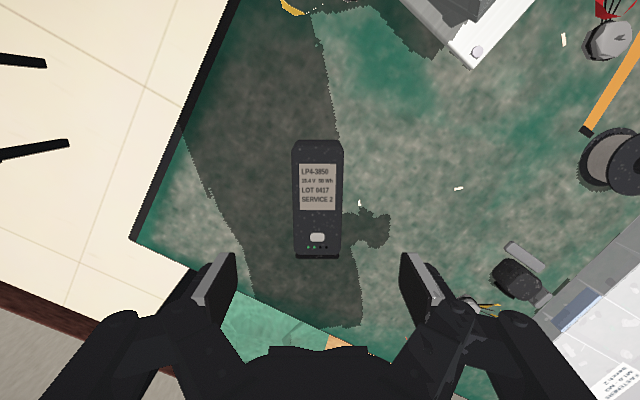

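Emit:
drive_tool(
  claw=[0,0,0,0,0,0,1,1,1,1,1,1],
  offset=[
    [-0.003,-0.002,0.1],
    [-0.003,-0.002,0.15],
    [-0.003,-0.002,0.18],
    [-0.003,-0.002,0.199],
    [-0.003,-0.002,0.199],
    [-0.003,-0.002,0.199],
    [-0.003,-0.002,0.199],
    [-0.003,-0.002,0.199],
    [-0.003,-0.002,0.199],
    [-0.003,-0.002,0.199],
    [-0.003,-0.002,0.199],
    [-0.003,-0.002,0.199],
  ],
  twist=[
    [0,0,0],
    [0,0,0],
    [0,0,0],
    [0,0,0],
    [0,0,0],
    [0,0,0],
    [0,0,0],
    [0,0,0],
    [0,0,0],
    [0,0,0],
    [0,0,0],
    [0,0,0],
  ],
  newtons=80,
)

```text
clock: 4.08
tcp_pos: [0.4706, -0.4142, 0.041]
tcp_rot: [0.001, 0.493, 0.87, -0.0]
wrist_force: [0.5, 0.5, 6.2]
opening: 0.0405
grasp_force: 82.5
```

Emit:
drive_tool(
  claw=[1,1,1,1,1],
  offset=[
    [0,0,-0.1],
    [0,0,-0.2],
    [0,0,-0.28],
    [0,0,-0.28],
    [0,0,-0.28],
  ],
  twist=[
    [0,0,0],
    [0,0,0],
    [0,0,0],
    [0,0,0],
    [0,0,0],
  ],
)

```text
clock: 4.7
tcp_pos: [0.4698, -0.4134, 0.1793]
tcp_rot: [-0.001, 0.493, 0.87, 0.0]
wrist_force: [-0.1, 0.2, -2.4]
opening: 0.0403
grasp_force: 82.1
```

```bash
cat >> h.py <<'E'
MOUTH=np.array([.4474,-.1817,.0859])
def inhand(name=None):
    s=robot.sense(); c=robot.calibration("wrist"); im,d=robot.read_camera("wrist")
    if name: cv2.imwrite(f"pics/{name}.png",im)
    T=R.from_quat(s["tcp_rot"],scalar_first=True).as_matrix(); L=(cloud("w",c,d)-s["tcp_pos"])@T
    return L,d,im
E
python3 - <<'E'
from h import *
state(); L,d,im=inhand("w3")
m=(abs(L[...,0])<.07)&(abs(L[...,1])<.03)&(abs(L[...,2]-.006)<.006)&(d>0)
t=L[m]; print(len(t),np.median(t,0),cv2.minAreaRect((t[:,:2]*1000).astype(np.float32)))
print(t[:,0].min(),t[:,0].max())
a=t[abs(t[:,0])<.06]; k=(t[:,0]>.015)
A=np.c_[t[k][:,:2],np.ones(k.sum())]; print("plane",np.linalg.lstsq(A,t[k][:,2],rcond=None)[0])
B=body(-7.6,30)
for h in (.09,.013): plan(MOUTH+B[:,2]*(h+.005),rotm(-7.6,30))
E
```

```text
{'clock': 4.7, 'joints': array([-0.8385,  0.5307,  0.01  ,  1.0517,  0.0001,  0.1937]), 'tcp_pos': array([ 0.4698, -0.4134,  0.1793]), 'wrist_force': array([-0.1064,  0.1969, -2.367 ]), 'opening': 0.04025735596492088, 'grasp_force': 82.08594560623169}
14756 [ 0.0114 -0.0001  0.005 ] ((1.5212669372558594, 1.1265411376953125), (59.000587463378906, 104.61210632324219), 79.61268615722656)
-0.05214942556402771 0.05163058316245377
plane [0.0417 0.0023 0.0037]
t=4.75 tcp [ 0.4696 -0.4132  0.1787] offset [0.4792 0.125  0.0223] twist [-0.4821 -0.17    0.6255] rows 3.9660626569957818 4.52984514772883
t=4.75 tcp [ 0.4696 -0.4132  0.1787] offset [0.431  0.1854 0.1556] twist [-0.4821 -0.17    0.6255] rows 3.9541188686763284 4.52984514772883
```

View pics/w3.png

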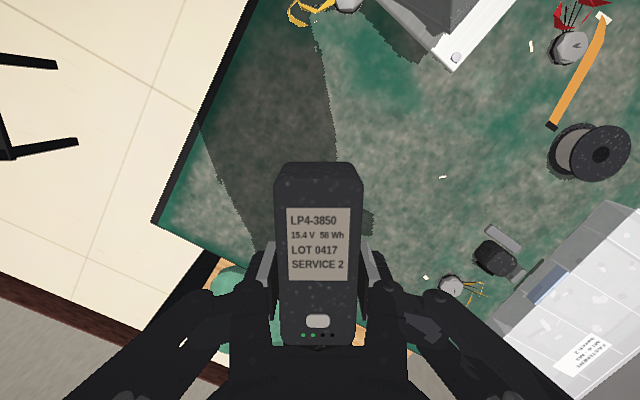

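Emit:
drive_tool(
  claw=[1,1,1,1,1,1,1,1,1],
  offset=[
    [0.479,0.125,0.022],
    [0.479,0.125,0.022],
    [0.479,0.125,0.022],
    [0.479,0.125,0.022],
    [0.479,0.125,0.022],
    [0.479,0.125,0.022],
    [0.479,0.125,0.022],
    [0.479,0.125,0.022],
    [0.479,0.125,0.022],
  ],
  twist=[
    [-0.482,-0.17,0.625],
    [-0.482,-0.17,0.625],
    [-0.482,-0.17,0.625],
    [-0.482,-0.17,0.625],
    [-0.482,-0.17,0.625],
    [-0.482,-0.17,0.625],
    [-0.482,-0.17,0.625],
    [-0.482,-0.17,0.625],
    [-0.482,-0.17,0.625],
  ],
)

```text
clock: 5.88
tcp_pos: [0.4015, -0.1769, 0.1694]
tcp_rot: [0.196, 0.726, 0.637, 0.17]
wrist_force: [-0.1, -0.3, -2.4]
opening: 0.0401
grasp_force: 82.1
```

Run:
```python
from h import *
state(); L,d,im=inhand("w4")
m=(abs(L[...,0])<.07)&(abs(L[...,1])<.018)&(abs(L[...,2]-.006)<.007)&(d>0)
t=L[m]; print(len(t),t[:,0].min(),t[:,0].max())
k=(t[:,0]<.045); t=t[k]
A=np.c_[t[:,:2],np.ones(len(t))]; print("plane",np.linalg.lstsq(A,t[:,2],rcond=None)[0])
for x in np.arange(-.05,.05,.01): 
    q=t[abs(t[:,0]-x-.005)<.005]; print(round(x+.005,3),len(q),np.median(q[:,2]) if len(q) else 0)
# rim of left end wall visible?
B=body(-7.6,30); T=R.from_quat(robot.sense()["tcp_rot"],scalar_first=True).as_matrix()
Lb=(L@T.T+robot.sense()["tcp_pos"]-MOUTH)@B
m=(abs(Lb[...,0])<.045)&(abs(Lb[...,1])<.08)&(abs(Lb[...,2])<.006)&(d>0); t=Lb[m]
if len(t): print("rim",len(t),t.min(0),t.max(0),np.median(t,0))
plan(MOUTH+B[:,2]*(.018+.005),rotm(-7.6,30))
```

```text
{'clock': 5.875, 'joints': array([-0.802 , -0.0855, -1.0005,  0.2287,  0.3151,  0.9691]), 'tcp_pos': array([ 0.4015, -0.1769,  0.1694]), 'wrist_force': array([-0.09  , -0.2947, -2.3671]), 'opening': 0.04011529779893885, 'grasp_force': 82.0867109298706}
12700 -0.05229569207838295 0.05133817222321133
plane [-0.005   0.0037  0.0045]
-0.045 640 0.005027869304849902
-0.035 912 0.004603551462267928
-0.025 1073 0.004524891931090308
-0.015 1103 0.004680575901343494
-0.005 1136 0.004552612169382237
0.005 1265 0.004327187404691117
0.015 1348 0.004313723846407269
0.025 1440 0.004317107295372079
0.035 1576 0.004376181278417008
0.045 824 0.004612661538710925
rim 2172 [-0.031   0.0323 -0.0055] [0.0301 0.0679 0.0033] [-0.0009  0.0591  0.0003]
t=5.92 tcp [ 0.4014 -0.1767  0.1693] offset [ 0.0025 -0.0034  0.1447] twist [0.0013 0.0012 0.0014] rows 1.1584932429493209 0.012328693953816293
```

View pics/w4.png

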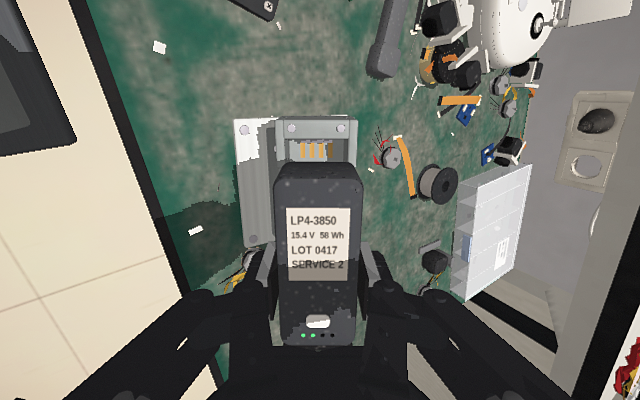

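Emit:
drive_tool(
  claw=[1,1,1,1,1,1,1,1],
  offset=[
    [0.003,-0.004,0.04],
    [0.003,-0.004,0.07],
    [0.003,-0.004,0.09],
    [0.003,-0.004,0.11],
    [0.003,-0.004,0.125],
    [0.003,-0.004,0.138],
    [0.003,-0.004,0.145],
    [0.003,-0.004,0.145],
  ],
  twist=[
    [0,0,0],
    [0,0,0],
    [0,0,0],
    [0,0,0],
    [0,0,0],
    [0,0,0],
    [0,0,0],
    [0,0,0],
  ],
)

```text
clock: 6.92
tcp_pos: [0.4356, -0.1794, 0.1055]
tcp_rot: [0.196, 0.726, 0.636, 0.17]
wrist_force: [0.7, -0.6, -1.6]
opening: 0.0401
grasp_force: 82.1
```

```bash
cat >> h.py <<'E'
def bay():
    s=robot.sense(); B=body(-7.6,30)
    print("t",s["clock"],"tcp in bay-mouth mm",1000*(s["tcp_pos"]-MOUTH)@B,"force bay axes",s["wrist_force"]@B,"torque",s["ft_torque"]@B,"open",s["opening"])
E
python3 - <<'E'
from h import *
bay(); B=body(-7.6,30); plan(MOUTH+B[:,2]*.005,rotm(-7.6,30))
E
```

```text
t 6.925 tcp in bay-mouth mm [-0.6435  0.7272 22.9813] force bay axes [-0.1302 -0.5422 -1.7313] torque [-0.024   0.7623  0.0048] open 0.040117753701955486
t=6.92 tcp [ 0.4356 -0.1794  0.1055] offset [-0.0014  0.0012  0.036 ] twist [0.0016 0.0011 0.0013] rows 0.28811990500218426 0.01285508509495667
```

Emit:
drive_tool(
  claw=[1,1,1,1,1,1],
  offset=[
    [-0.001,0,0.006],
    [-0.001,0,0.01],
    [-0.001,0,0.014],
    [-0.001,0,0.018],
    [-0.001,0,0.02],
    [-0.001,0,0.02],
  ],
  twist=[
    [0,0,0],
    [0,0,0],
    [0,0,0],
    [0,0,0],
    [0,0,0],
    [0,0,0],
  ],
)

```text
clock: 7.68
tcp_pos: [0.4406, -0.1807, 0.097]
tcp_rot: [0.196, 0.726, 0.636, 0.171]
wrist_force: [0.2, -0.6, -0.5]
opening: 0.0403
grasp_force: 82.5
```

Run:
```python
from h import *
bay()
```

```text
t 7.675 tcp in bay-mouth mm [-0.3378  0.1153 13.0692] force bay axes [-0.0505 -0.5218 -0.5868] torque [-0.3188  0.5212 -0.0141] open 0.04032107051607107
```

Emit:
drive_tool(
  claw=[1,1,1,1,1],
  offset=[
    [0,0,0.004],
    [0,0,0.008],
    [0,0,0.011],
    [0,0,0.014],
    [0,0,0.014],
  ],
  twist=[
    [0,0,0],
    [0,0,0],
    [0,0,0],
    [0,0,0],
    [0,0,0],
  ],
)

```text
clock: 8.3
tcp_pos: [0.4438, -0.1809, 0.0906]
tcp_rot: [0.196, 0.726, 0.637, 0.17]
wrist_force: [2.1, -0.5, -3.5]
opening: 0.0399
grasp_force: 81.9
```

```bash
cat >> h.py <<'E'
def proud(name):
    B=body(-7.6,30); s=robot.sense(); L,d,im=inhand(name)
    T=R.from_quat(s["tcp_rot"],scalar_first=True).as_matrix(); Lb=(L@T.T+s["tcp_pos"]-MOUTH)@B
    for y in (-.061,-.045,-.035,-.025,-.015,-.005,.005,.015,.025,.035,.045,.061):
        q=Lb[(abs(Lb[...,1]-y)<.004)&(abs(Lb[...,0])<.015)&(abs(Lb[...,2])<.025)&(d>0)]
        if len(q)>20: print(y,len(q),"z mm %.1f"%(1000*np.median(q[:,2])))
E
python3 - <<'E'
from h import *
bay(); proud("w5")
E
```

```text
t 8.3 tcp in bay-mouth mm [-0.7767  0.2831  5.9204] force bay axes [ 0.121  -0.1865 -4.1356] torque [-0.0575  0.7786  0.0429] open 0.03993967594845145
-0.045 411 z mm 0.8
-0.035 600 z mm 1.3
-0.025 728 z mm 1.5
-0.015 717 z mm 1.3
-0.005 751 z mm 1.4
0.005 844 z mm 1.6
0.015 895 z mm 1.6
0.025 973 z mm 1.7
0.035 1060 z mm 1.5
0.045 1138 z mm 1.2
0.061 1259 z mm 0.4
```

Emit:
drive_tool(
  claw=[1,1,1,1],
  offset=[
    [0,0,0.002],
    [0,0,0.004],
    [0,0,0.004],
    [0,0,0.004],
  ],
  twist=[
    [0,0,0],
    [0,0,0],
    [0,0,0],
    [0,0,0],
  ],
)

```text
clock: 8.85
tcp_pos: [0.4445, -0.1812, 0.0898]
tcp_rot: [0.196, 0.726, 0.636, 0.17]
wrist_force: [-19.9, 3.0, 27.9]
opening: 0.0403
grasp_force: 86.5
```

Run:
```python
from h import *
bay(); proud("w6")
```

```text
t 8.85 tcp in bay-mouth mm [-0.6182  0.1565  4.8826] force bay axes [-3.4368  0.3829 34.2323] torque [0.3035 1.5965 0.017 ] open 0.04030427966343008
-0.045 430 z mm -0.2
-0.035 602 z mm 0.3
-0.025 735 z mm 0.5
-0.015 721 z mm 0.3
-0.005 737 z mm 0.4
0.005 840 z mm 0.7
0.015 891 z mm 0.7
0.025 964 z mm 0.7
0.035 1066 z mm 0.6
0.045 1140 z mm 0.4
0.061 1293 z mm 0.4
```

Emit:
drive_tool(
  claw=[1,0.3,0.3,0.3,0.3,0.3,0.3,0.3,0.3],
  offset=[
    [0,0,-0.001],
    [0,0,-0.001],
    [0,0,-0.001],
    [0,0,-0.001],
    [0,0,-0.001],
    [0,0,-0.04],
    [0,0,-0.08],
    [0,0,-0.14],
    [0,0,-0.14],
  ],
  twist=[
    [0,0,0],
    [0,0,0],
    [0,0,0],
    [0,0,0],
    [0,0,0],
    [0,0,0],
    [0,0,0],
    [0,0,0],
    [0,0,0],
  ],
)

```text
clock: 10.02
tcp_pos: [0.4105, -0.1772, 0.1513]
tcp_rot: [0.198, 0.726, 0.636, 0.171]
wrist_force: [-0.1, -0.8, 0.9]
opening: 0.0601
grasp_force: 0.0
```

Run:
```python
from h import *
bay(); proud("w7")
```

```text
t 10.025 tcp in bay-mouth mm [ 0.5067 -0.4168 75.2354] force bay axes [ 0.5079 -0.8429  0.7853] torque [ 0.0059  0.4638 -0.02  ] open 0.06007471301439058
-0.061 313 z mm 0.3
-0.045 276 z mm -0.1
-0.035 333 z mm 0.5
-0.025 385 z mm 0.7
-0.015 386 z mm 0.4
-0.005 384 z mm 0.6
0.005 421 z mm 0.9
0.015 443 z mm 0.9
0.025 459 z mm 0.9
0.035 511 z mm 0.8
0.045 516 z mm 0.5
0.061 548 z mm 0.4
```

View pics/w7.png

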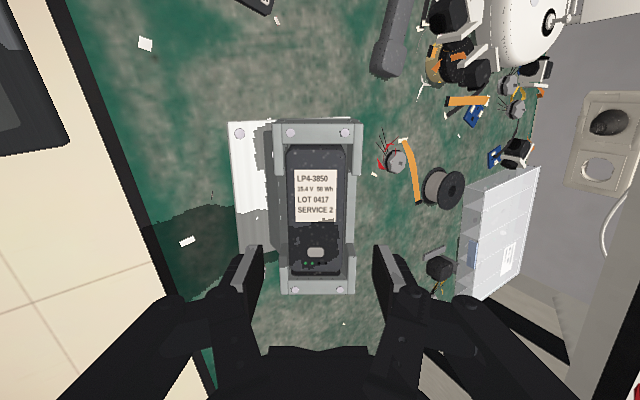

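Emit:
drive_tool(
  claw=[1,1,1,1,1,1,1,1,1,1],
  offset=[
    [0,0,0],
    [0,0,0],
    [0,0,0.04],
    [0,0,0.07],
    [0,0,0.088],
    [0,0,0.092],
    [0,0,0.095],
    [0,0,0.098],
    [0,0,0.1],
    [0,0,0.1],
  ],
  twist=[
    [0,0,0],
    [0,0,0],
    [0,0,0],
    [0,0,0],
    [0,0,0],
    [0,0,0],
    [0,0,0],
    [0,0,0],
    [0,0,0],
    [0,0,0],
  ],
  newtons=40,
)

```text
clock: 11.32
tcp_pos: [0.435, -0.18, 0.1074]
tcp_rot: [0.197, 0.726, 0.636, 0.171]
wrist_force: [-13.5, 3.0, 21.8]
opening: 0.0
grasp_force: 13.0
```

Run:
```python
from h import *
bay()
```

```text
t 11.325 tcp in bay-mouth mm [-0.0349  0.0286 24.8905] force bay axes [-1.0299  1.1496 25.8011] torque [ 0.4023  0.8227 -0.0198] open 3.718715615665152e-05
```

Emit:
drive_tool(
  claw=[1,1,1,1,1,1,0.5,0.5],
  offset=[
    [0,0,-0.02],
    [0,0,-0.06],
    [0,0,-0.14],
    [0,0,-0.2],
    [0,0,-0.2],
    [0,0,-0.2],
    [0,0,-0.2],
    [0,0,-0.2],
  ],
  twist=[
    [0,0,0],
    [0,0,0],
    [0,0,0],
    [0,0,0],
    [0,0,0],
    [0,0,0],
    [0,0,0],
    [0,0,0],
  ],
)

```text
clock: 12.32
tcp_pos: [0.3852, -0.1728, 0.1922]
tcp_rot: [0.195, 0.726, 0.637, 0.17]
wrist_force: [-0.0, -0.2, 0.7]
opening: 0.0357
grasp_force: 0.0
```

Run:
```python
from h import *
bay(); proud("w8"); print(robot.finish_job())
```

```text
t 12.325 tcp in bay-mouth mm [ -1.2926   0.6306 123.4667] force bay axes [ 0.3206 -0.2174  0.5874] torque [ 0.0451  0.5339 -0.0189] open 0.03566586968715338
-0.061 227 z mm 0.4
-0.045 210 z mm -0.2
-0.035 239 z mm 0.4
-0.025 261 z mm 0.5
-0.015 269 z mm 0.4
-0.005 268 z mm 0.5
0.005 282 z mm 0.7
0.015 293 z mm 0.7
0.025 318 z mm 0.8
0.035 317 z mm 0.7
0.045 325 z mm 0.4
0.061 368 z mm 0.4
the job is handed in; nothing more can be done
None
```

The battery is seated in the bay, label out and button end to the right, flush with the rim to within about half a millimetre. It has been let go, the bystanders were not touched, and the job was handed in at about 12 s.

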